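# Set the stop screw of a brew-unit jig to a setting block

### The job

Lay the thicker of the two setting blocks on the jig's bed and slide it along the fence under the leaning stop screw's nose. Then, using only the four-pronged driver from its stand, turn the screw clockwise until the block just drags: the sprung nose bears on it, pushed in lightly, by no more than half its travel. Stand the driver back upright in its stand, leave the block under the nose, and leave the thinner block, the oil bottle and the plastic piston where they stand.

Things in the scene. Friction and masses are not known exactly. Their poses are not given: they have to be found in the camera images.
- jig: Fixed aluminium jig. Origin: underside of its base plate, right below where the nose meets the thick block. Base x -60 to +50, y -85 to +75 mm, 10 mm thick; its top is the bed. A column (x -40 to -4, y -76 to -50, up to z 95) carries an arm along +y to y = +16 (underside at about z 65) that holds the leaning screw. The block lies along the jig's y and slides in from the open +y end.
- fence (a point): Middle of the steel fence's face on the bed (10 mm above the jig's underside), axes as the jig. The fence runs along y, 30 mm either way, 10 mm high, 12 mm thick, at the block's +x side: the face looks to -x and lies 15.5 mm from the nose's contact point, so a block 28 mm wide sits beside it with 1.5 mm to spare when centred under the nose.
- stop_screw (a joint): Turn of the stop screw in rad, 0 fully up to 3.4, growing clockwise seen from above the head. It is stiff (0.06 N m) and stays where it is left. The head only turns, it does not rise or sink; each rad lowers the non-turning spindle and its nose by 4 mm along the screw axis (coarse multi-start thread).
- head (a point): On the screw axis, on the top face of the head's steel disc (30 mm across). z: up the screw axis, 30 degrees from vertical, leaning to the jig's -x. On the disc stands a cross of two vanes, 26 mm long, 4 thick, 12 high, tops rounded, along this point's x and y; it turns with the screw. The driver's four prongs go between the vanes, down to the disc.
- nose_ball (a point): Centre of the brass ball (10 mm diameter) at the lower end of the screw. Touching a block lying on the bed, the ball's centre is 5 mm above the block's top. It stands 2 to 4.5 mm clear of the thick block at the start.
- nose (a joint): How far the nose is pushed into the spindle, in m: 0 free, 0.008 bottomed; spring 1 N per mm. A light drag is 1 to 4 mm.
- thick_block: Thicker setting block, plain steel colour, 28 (x) x 130 (y) x 30 mm (z), about 0.3 kg, loose. Origin: centre of its underside. It can be gripped across its 28 mm width near one end so that the other end goes under the nose.
- thin_block: Thinner block, same look, 28 x 130 x 20 mm. Not for this job. Origin: centre of its underside.
- driver: Hand driver, 0.15 kg, 135 mm long, upright in its stand. Origin: centre of the prong tips; z up towards the handle. Four round prongs 6 mm thick, 16 long at (+-6.5, +-6.5) mm under a 25 mm disc; shank 14 mm; collar 46 mm across, z 58 to 63; black square handle 24 x 24 mm, z 63 to 133, faces square to its x and y. Play on the vanes about 0.2 rad either way.
- stand: Fixed black stand, 100 x 100 mm foot, origin at centre of its underside: a 90 x 90 x 10 mm plate on four legs, top at z = 70 mm, with one round hole.
- stand_hole (a point): Centre of the hole's mouth (34 mm diameter) on the plate's top, z up. The driver's collar rests on the plate, its prong tips 58 mm below this point.
- oil_bottle: Bystander: white bottle, 42 mm diameter, 120 mm tall. Origin: centre of its underside.
- brew_piston: Bystander: grey plastic piston, 52 mm diameter, 60 mm tall, standing. Origin: centre of its underside.
There are look-alikes about, which are no part of the job. Leave any blue, brown or turquoise look-alike of the driver alone.

How it is judged:
By the outcome, as a careful person would: the job done as asked, in the order asked, and still so for the second after the job is handed in, with the robot touching nothing.
It also fails if it takes over 72 s, if anything falls off the work surface, if the arm or the gripper's body presses on something with over 40 N, if the wrist force passes 120 N, or if a joint passes its speed limit or range.

### The arm

A 6-joint arm with a two-finger parallel gripper is mounted at the origin on the work surface. World frame = base frame: x ahead of the robot, y to its left, z up, the work surface at z = 0. Lengths are in m, angles in degrees, forces in N, time in s.
With the tool pointing down it reaches from about 0.3 to 0.75 m from the base axis. Payload 8.5 kg.
Tool frame: the origin (TCP) lies on the centre line of the jaws, within the pads' length; the fingertips stand 14 mm ahead of it and the grasp point (between the pads) lies 5 mm behind it; z points along the fingers, x is the direction in which the jaws open and shut, and the axes are right-handed (so a half turn about z gives the same grasp; the last joint's range is limited). The gripper opens to 85 mm and grips with 20 to 120 N. Pads are 22 mm wide; open, the fingers measure 114 mm over their backs; the gripper's body (76 mm by 85 mm) begins 54 mm behind the grasp point. The pads swing forward as they close: fully open they stand 13 mm farther back than shut.
Start: joints at [61.576, 21.807, 74.336, -0, 83.858, -12.336], TCP at [0.152, 0.528, 0.222] pointing down, gripper open.
Joint ranges: [-178.18, 178.18], [-50.72, 133.34], [12.68, 142.11], [-81.47, 261.47], [9.98, 163.14], [-165.26, 165.26]. Speed limits (degrees/s): [136.94, 136.94, 180, 180, 180, 180].

### API

Orientations are given as a 3x3 rotation matrix whose columns are the frame's x, y, z axes.
In Python, from rig import * gives the robot as it stands.
- The arm moves only by the shell command python3 -m crank 'ROWS' [FORCE]. ROWS is JSON, one flat list of numbers, 7 for each row, row after row: the turn, a rotation vector about the world's x, y, z in rad, then the shift along the world's x, y, z in m, then the opening in per cent of the stroke, from 0 (shut) to 100 (fully open). A call has 1 to 20 rows; each row shifts and turns the commanded pose from where the row before left it; what a row does not reach is not made up. A row lasts 1/10 s, in which the tool goes at most 50 mm and 8.59 degrees, less where a joint would pass 70% of its speed; a pose out of reach is approached as far as the arm can. A call is refused whole if a number of a shift passes 0.05 or a number of a turn 0.15, either way. A call with a gripper value outside its range is refused whole. The fingers move at their own pace and stop on an object; FORCE is the grip in N (left out, the last holds). Time passes only in rows, so rows that do not move let the fingers close. It gives the time, the measured TCP pose, the force and the opening at its end, in the units of the state.
- observe(): the state, without advancing time (a new reading comes with each control period).
- get_image(name): name is "side" or "top"; returns a dict with "frame" (420x560x3 uint8, red, green, blue), "fov_y" (degrees; the focal length in pixels is half the picture's height over the tangent of half this angle, whatever the lens; pixels are square), "cx", "cy" (the principal point, pixels), "k1" (the pictures are not rectified: a ray, as slopes to the right and down, at radius r is drawn at 1 + k1 r^2 times it, then the intrinsics apply), "world_to_cam" (4x4, takes a point from world to camera coordinates). Camera axes: x right, y up, looking along -z (the intrinsics and any distortion apply to the point x, -y, -z); pixel columns grow to the right and rows downward; lengths in m; the calibration is good to about 2 mm. A picture is of the moment at which its call begins. There is no depth.
- close_job(): hands the job in, once; it reports no verdict.
The state is a dict: "time_s": time; "q": joint angles; "qvel": joint speeds; "joint_efforts": joint torques, N m; "position": TCP position; "tool_rot": TCP orientation; "ft_force": force on the tool from outside, world axes, zero at the start; "wrist_torque": the same for the moment, N m; "grip_width": finger opening in m.
Only numpy, scipy, OpenCV 4.12 (cv2) and the standard library are available. Lean on these libraries where they do the work, as an engineer would, in place of code of your own. Each camera call takes 0.05 s, during which the arm holds its last target. There are 200 camera calls.

## Working session

There is one attempt and no reset: what is moved stays moved. The work goes in short steps, Python scripts to look and compute and a shell command to move; the robot and the scene stay as the last step left them, time stands still between calls to the robot, and variables do not carry over. Pictures are saved under pics/ and viewed, about 8 in all and at most 12, crops included, and the job is handed in when it is done.

```bash
ls; mkdir -p pics; cat > h.py <<'E'
from rig import *
import numpy as np, cv2
def cam(name):
    d=get_image(name); d['f']=210/np.tan(np.radians(d['fov_y'])/2); return d
def K(d): return np.array([[d['f'],0,d['cx']],[0,d['f'],d['cy']],[0,0,1.]])
def ray(d,px):
    s=cv2.undistortPoints(np.array([[px]],float),K(d),np.array([d['k1'],0,0,0.]))[0,0]
    T=np.array(d['world_to_cam']);R=T[:3,:3];o=-R.T@T[:3,3]
    v=R.T@np.array([s[0],-s[1],-1]);return o,v/np.linalg.norm(v)
def onz(d,px,z):
    o,v=ray(d,px);return o+v*(z-o[2])/v[2]
def proj(d,P):
    T=np.array(d['world_to_cam']);p=T[:3,:3]@np.array(P)+T[:3,3]
    s=np.array([p[0],-p[1]])/-p[2];s=s*(1+d['k1']*(s@s));return s*d['f']+[d['cx'],d['cy']]
def tri(d1,p1,d2,p2):
    o1,v1=ray(d1,p1);o2,v2=ray(d2,p2)
    t=np.linalg.lstsq(np.c_[v1,-v2],o2-o1,rcond=None)[0]
    a,b=o1+v1*t[0],o2+v2*t[1];return (a+b)/2,np.linalg.norm(a-b)
def save(n,im,box=None,s=1):
    if box: im=im[box[1]:box[3],box[0]:box[2]]
    cv2.imwrite('pics/'+n,cv2.resize(im[:,:,::-1],None,fx=s,fy=s,interpolation=cv2.INTER_CUBIC))
import pickle
def snap(tag):
    for n in('top','side'): pickle.dump(cam(n),open(f'pics/{tag}_{n}.pkl','wb'))
def load(tag,n): return pickle.load(open(f'pics/{tag}_{n}.pkl','rb'))
E
python3 - <<'E'
from h import *
snap('a')
for n in('top','side'):
    d=load('a',n);save('a_%s.png'%n,d['frame'],s=1.42);T=np.array(d['world_to_cam']);print(n,-T[:3,:3].T@T[:3,3],d['f'],d['cx'],d['cy'],d['k1'],-T[2,:3])
E
```

```text
pics
top [ 0.45228614 -0.07782002  0.99777999] 403.5680987054215 279.2132209437387 207.69765382397762 -0.04177373406613772 [ 0.09481914  0.0156419  -0.99537162]
side [-0.07176649 -0.78263405  0.71545537] 502.2177827768694 277.4404748555936 209.26712192657246 0.0029044653349941615 [ 0.537637    0.63901942 -0.55009147]
```

View pics/a_top.png

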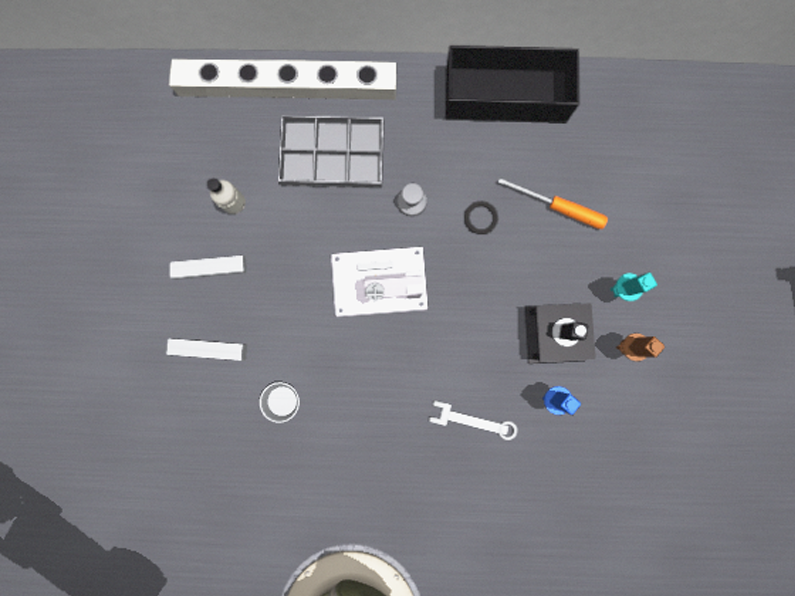

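View pics/a_side.png

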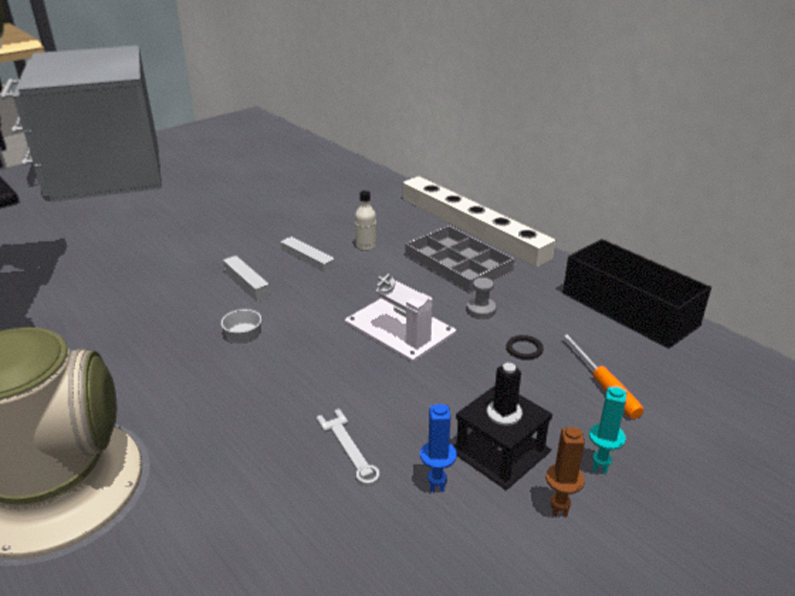

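The top view has world +x up and +y left. The two blocks are at (204,350) and (207,267), and the jig at (380,282) with its column to the right. The black driver in its stand is at (567,332). The blue, brown and turquoise ones are look-alikes, so I leave them alone. Next, enlarged crops to tell the blocks apart and measure.

```bash
python3 - <<'E'
from h import *
t=load('a','top');s=load('a','side')
def c(d,x,y,w,h,k): return cv2.resize(d['frame'][y:y+h,x:x+w],None,fx=k,fy=k,interpolation=cv2.INTER_CUBIC)
# jig top 80x60 x5, jig side 80x60x5; blocks side 80x60x5 ; driver top 
a=np.hstack([c(t,225,168,80,60,5),c(s,240,180,80,60,5)])
b=np.hstack([c(s,153,160,80,60,5),c(t,360,205,80,60,5)])
save('b.png',np.vstack([a,b]))
for n,d,boxes in(('top',t,[(112,175,65,85)]),('side',s,[(150,160,90,55)])):
    for x,y,w,h in boxes:
        g=cv2.cvtColor(d['frame'],cv2.COLOR_RGB2GRAY)[y:y+h,x:x+w]
        m=(g>115).astype(np.uint8)
        cs,_=cv2.findContours(m,cv2.RETR_EXTERNAL,cv2.CHAIN_APPROX_NONE)
        for k in cs:
            if cv2.contourArea(k)>100:
                r=cv2.minAreaRect(k);print(n,np.array(r[0])+[x,y],r[1],r[2]);
                bp=cv2.boxPoints(r)+[x,y]
                if n=='top':
                    for z in(.02,.03):
                        P=np.array([onz(d,p,z) for p in bp]);C=P.mean(0);print(z,C.round(4),np.linalg.norm(P[1]-P[0]),np.linalg.norm(P[2]-P[1]),np.degrees(np.arctan2(*(P[1]-P[0])[[1,0]])),np.degrees(np.arctan2(*(P[2]-P[1])[[1,0]])))
E
```

```text
top [144. 217.] (84.0, 64.0) 90.0
0.02 [0.5142 0.2688 0.02  ] 0.16080342550994076 0.20593125289628042 -88.58319257899583 -176.9420734395936
0.03 [0.5136 0.2652 0.03  ] 0.15915884875029865 0.20382514258474183 -88.58319257899585 -176.9420734395936
side [172.5929203  190.89380646] (35.182960510253906, 9.971641540527344) 41.18592834472656
side [216.30001068 175.40000153] (39.354793548583984, 7.602631568908691) 26.56505012512207
```

View pics/b.png

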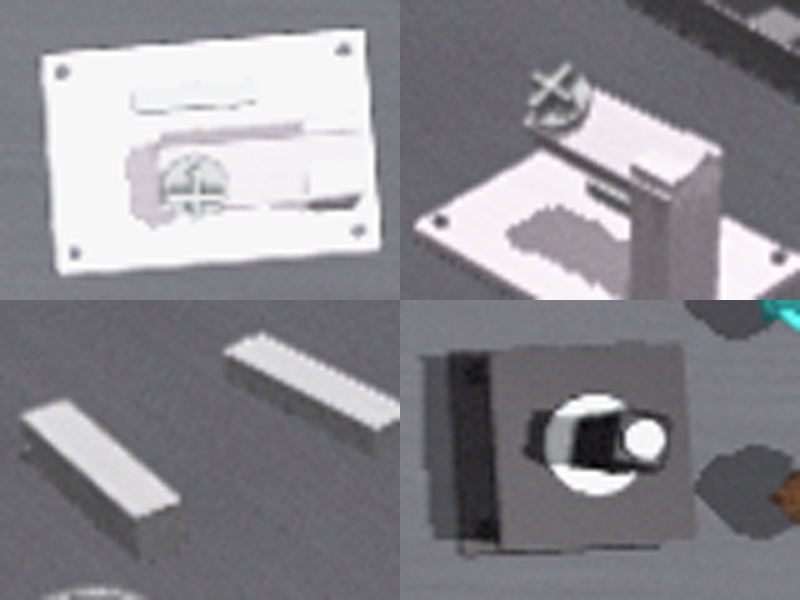

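The upper-right side crop shows the jig, with the head at crop (560,95). The lower-left crop shows the nearer block with a visibly taller side face (about 9 px against about 5.5), so it should be the thick one. I'll check that with numbers.

```bash
cat > m.py <<'E'
from h import *
def rects(d,box,lo,hi=256,amin=60):
    x,y,w,h=box;g=cv2.cvtColor(d['frame'],cv2.COLOR_RGB2GRAY)[y:y+h,x:x+w]
    g=cv2.resize(g,None,fx=4,fy=4,interpolation=cv2.INTER_CUBIC)
    m=((g>lo)&(g<hi)).astype(np.uint8)
    out=[]
    for k in cv2.findContours(m,cv2.RETR_EXTERNAL,cv2.CHAIN_APPROX_NONE)[0]:
        if cv2.contourArea(k)>amin*16:
            q=(k-1.5)/4+[x,y]   # pixel centre mapping
            out.append(q.astype(np.float32))
    return out
def zrect(d,k,z):
    P=np.array([onz(d,p,z)[:2] for p in k[:,0]])
    r=cv2.minAreaRect(((P)*1000).astype(np.float32));b=cv2.boxPoints(r)
    e=[b[1]-b[0],b[2]-b[1]];L=max(e,key=np.linalg.norm)
    return np.round(r[0],1),np.round(sorted(r[1]),1),round(float(np.degrees(np.arctan2(L[1],L[0]))%180),2)
E
python3 - <<'E'
from m import *
t=load('a','top');s=load('a','side')
for k in rects(t,(112,175,65,85),170):
    for z in(.02,.03): print('blk',z,zrect(t,k,z))
for k in rects(s,(150,160,90,55),170):
    for z in(.02,.03): print('blkS',z,zrect(s,k,z))
for k in rects(t,(228,168,80,60),170,amin=1000): print('jig',zrect(t,k,.010))
for k in rects(t,(380,215,45,40),170):
    print('white',k.mean(0),cv2.minEnclosingCircle(k),onz(t,k.mean(0)[0],.075))
j=[(42,57),(365,30),(380,245),(60,273)]
print([onz(t,(225+(a-2)/5,168+(b-2)/5),.01).round(4)[:2] for a,b in j])
save('c.png',np.hstack([cv2.resize(t['frame'][220:252,385:420],None,fx=11,fy=11,interpolation=cv2.INTER_CUBIC),cv2.resize(s['frame'][250:302,340:375],None,fx=11,fy=11)[:352]]))
E
```

```text
blk 0.02 (array([443.3, 265.3]), array([ 29. , 131.8]), 87.37)
blk 0.03 (array([443.4, 261.8]), array([ 28.7, 130.5]), 87.37)
blk 0.02 (array([586.5, 270.7]), array([ 29.6, 130.1]), 96.77)
blk 0.03 (array([585.2, 267.1]), array([ 29.3, 128.8]), 96.77)
blkS 0.02 (array([452.4, 275.9]), array([ 28.1, 132.3]), 87.14)
blkS 0.03 (array([444.9, 260.7]), array([ 27.7, 130.4]), 87.14)
blkS 0.02 (array([587.7, 269.8]), array([ 29.5, 132.1]), 96.75)
blkS 0.03 (array([578.2, 254.7]), array([ 29.1, 130.2]), 96.75)
jig (array([570. , -30.6]), array([111.7, 161.9]), 96.13)
[array([0.6147, 0.0544]), array([ 0.6325, -0.1054]), array([ 0.5259, -0.1154]), array([0.5077, 0.0412])]
```

View pics/c.png

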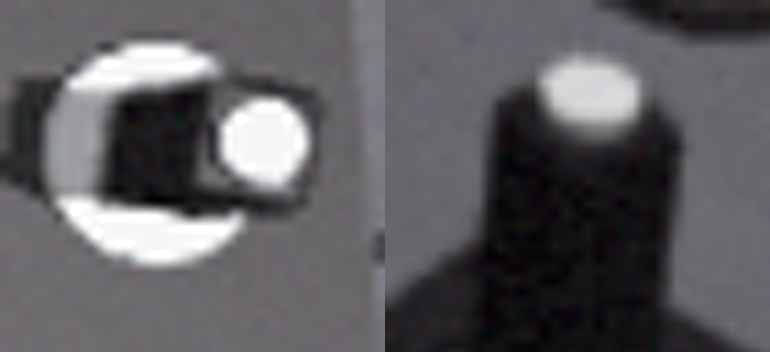

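Cast at z=0.03, the near block agrees across both views: (443.4,261.8) against (444.9,260.7), with the right size. The far one agrees at z=0.02. So the near block at top px (204,350) is the thick one. Next I locate the head and nose.

```bash
python3 - <<'E'
from m import *
t=load('a','top');s=load('a','side')
o=np.array([.5744,-.0251,0]);a=np.radians(6.13);R=np.array([[np.cos(a),-np.sin(a),0],[np.sin(a),np.cos(a),0],[0,0,1]])
P,e=tri(t,(264.2,205.8),s,(271.4,198.8));print('head',P,e,'jig',R.T@(P-o))
u=np.array([-.5,0,.866])
for L in(0,50,60,70,80):
    p=o+R@(np.array([0,0,.048])+u*L/1000);print(L,p.round(4),proj(t,p).round(1),proj(s,p).round(1))
for p in[(.0155,30,0),(.0155,-30,0)]: pass
save('d.png',np.hstack([cv2.resize(t['frame'][193:221,250:284],None,fx=11.5,fy=11.5,interpolation=cv2.INTER_CUBIC),cv2.resize(s['frame'][190:218,256:290],None,fx=11.5,fy=11.5,interpolation=cv2.INTER_CUBIC)]))
C=[(215,82),(322,92),(300,213)]
for c in C: print('drv cor',onz(t,(385+c[0]/11-.5,220+c[1]/11-.5),.145).round(4))
print('cap',onz(t,(408.5,232.4),.147),'collar',onz(t,(398.7,233.4),.075))
print('capS',tri(t,(408.5,232.4),s,(340+ (590-385)/11-.5,250+92/11-.5)))
st=observe();print({k:np.round(v,3) for k,v in st.items()})
E
```

```text
head [ 0.54145349 -0.03091506  0.10509564] 0.0020873769283773747 jig [-0.03337909 -0.00226363  0.10509564]
0 [ 0.5744 -0.0251  0.048 ] [263.7 194. ] [280.3 213.3]
50 [ 0.5495 -0.0278  0.0913] [263.5 202.5] [272.8 202.1]
60 [ 0.5446 -0.0283  0.1   ] [263.5 204.2] [271.3 199.8]
70 [ 0.5396 -0.0288  0.1086] [263.5 206.1] [269.7 197.4]
80 [ 0.5346 -0.0294  0.1173] [263.4 208. ] [268.1 195. ]
drv cor [ 0.5001 -0.3294  0.145 ]
drv cor [ 0.4987 -0.35    0.145 ]
drv cor [ 0.4754 -0.3458  0.145 ]
cap [ 0.48874362 -0.33821718  0.147     ] collar [ 0.48893313 -0.33779108  0.075     ]
capS (array([ 0.48918639, -0.33818828,  0.14869803]), np.float64(0.0013850185837231042))
{'time_s': np.float64(0.1), 'q': array([ 6.1577e+01,  2.1838e+01,  7.4379e+01, -2.0000e-03,  8.3857e+01,
       -1.2337e+01]), 'qvel': array([-0.091, -0.041, -0.111, -0.052,  0.106,  0.042]), 'joint_efforts': array([ 3.0000e-03, -4.4922e+01, -2.3165e+01, -0.0000e+00,  4.0000e-03,
        0.0000e+00]), 'position': array([0.152, 0.528, 0.221]), 'tool_rot': array([[ 0.277,  0.961, -0.001],
       [ 0.961, -0.277, -0.001],
       [-0.001, -0.   , -1.   ]]), 'ft_force': array([-0.028, -0.19 , -0.131]), 'wrist_torque': array([0.001, 0.004, 0.046]), 'grip_width': np.float64(0.085)}
```

View pics/d.png

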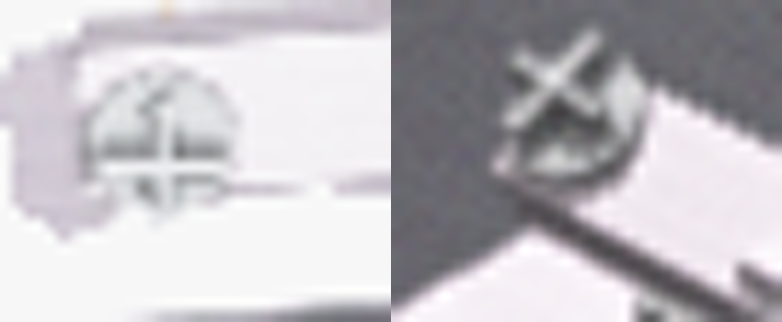

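The cross centre is at crop (163,166) in the top view and (555,80) in the side view, with vane ends clear in the side view. Now the screw axis, the vane angle and the moves for the block.

```bash
python3 - <<'E'
from m import *
t=load('a','top');s=load('a','side')
o=np.array([.5744,-.0251,0]);a=np.radians(6.13);R=np.array([[np.cos(a),-np.sin(a),0],[np.sin(a),np.cos(a),0],[0,0,1]])
H=lambda d:None
P,e=tri(t,(250+163/11.5-.5,193+166/11.5-.5),s,(256+164/11.5-.5,190+80/11.5-.5));q=R.T@(P-o);print('vane top',P,e,'jig',q)
u=np.array([-.5,0,.866]);b=np.array([0,0,.045]);L=(q-b)@u;print('L from contact ball centre',L,'off axis',q-b-u*L)
U=R@u;ex=R@np.array([.866,0,.5]);ey=R@np.array([0,1,0])
C=o+R@(b+u*L)
def pl(d,px):
    O,v=ray(d,px);w=O+v*(((C-O)@U)/(v@U))-C;return np.array([w@ex,w@ey])*1000
for n,d,x0,y0,pts in(('s',s,256-391/11.5,190,[(505,115),(600,35),(515,50),(602,108)]),('t',t,250,193,[(100,170),(230,162),(165,140),(164,205)])):
    z=[pl(d,(x0+p[0]/11.5-.5,y0+p[1]/11.5-.5)) for p in pts];print(n,np.round(z,1))
    for i in(0,2): w=z[i+1]-z[i];print(np.degrees(np.arctan2(w[1],w[0])))
E
```

```text
vane top [ 0.53790723 -0.03001778  0.1124312 ] 0.0013984195018221998 jig [-0.03680925 -0.00099279  0.1124312 ]
L from contact ball centre 0.07680004171784409 off axis [ 0.00159077 -0.00099279  0.00092236]
s [[ -9.    2.7]
 [ 14.8  -3.5]
 [  4.   11. ]
 [  1.5 -15.2]]
-14.667743106293345
-95.62058517037256
t [[  1.5  11.6]
 [  1.  -13.4]
 [  6.7  -1.4]
 [ -6.9   0. ]]
-91.07354104504878
174.0698566853056
```

```bash
python3 -m crank '[0,0,-0.15,0.05,-0.04,-0.03,60, 0,0,-0.15,0.05,-0.04,-0.03,60, 0,0,0,0.05,-0.04,-0.03,60, 0,0,0,0.05,-0.04,-0.03,60, 0,0,0,0.05,-0.04,-0.01,60, 0,0,0,0.044,-0.022,0,60, 0,0,0,0,0,0,60]' 60
```

```text
time_s: 0.8
position: [0.3809, 0.3598, 0.1289]
tool_rot: [[0.553, 0.833, 0.001], [0.833, -0.553, -0.001], [0.0, 0.001, -1.0]]
ft_force: [0.1, 1.3, -0.1]
grip_width: 0.0513
```

```bash
python3 -m crank '[0,0,-0.149,0.02,-0.02,0,60, 0,0,-0.149,0.02,-0.02,-0.01,60, 0,0,-0.149,0.0253,-0.0135,-0.01,60, 0,0,-0.149,0,0,-0.02,60, 0,0,-0.149,0,0,-0.02,60, 0,0,-0.149,0,0,-0.02,60, 0,0,-0.138,0,0,-0.015,60, 0,0,0,0,0,-0.013,60, 0,0,0,0,0,0,60]'; python3 - <<'E'
from h import *
st=observe();print(st['position'],st['q'],np.degrees(np.arctan2(st['tool_rot'][1][0],st['tool_rot'][0][0])))
snap('b');d=load('b','side');save('e.png',d['frame'],(130,110,270,215),5.7)
E
```

```text
time_s: 1.7
position: [0.4405, 0.3088, 0.0199]
tool_rot: [[0.999, -0.041, -0.003], [-0.042, -0.999, -0.001], [-0.003, 0.002, -1.0]]
ft_force: [-0.2, -0.7, -0.7]
grip_width: 0.0512
[0.44048571 0.30877357 0.01989762] [2.24117149e+01 3.40850720e+01 9.15851147e+01 3.16403632e-03
 5.45423472e+01 2.47884063e+01] -2.378678559955327
```

View pics/e.png

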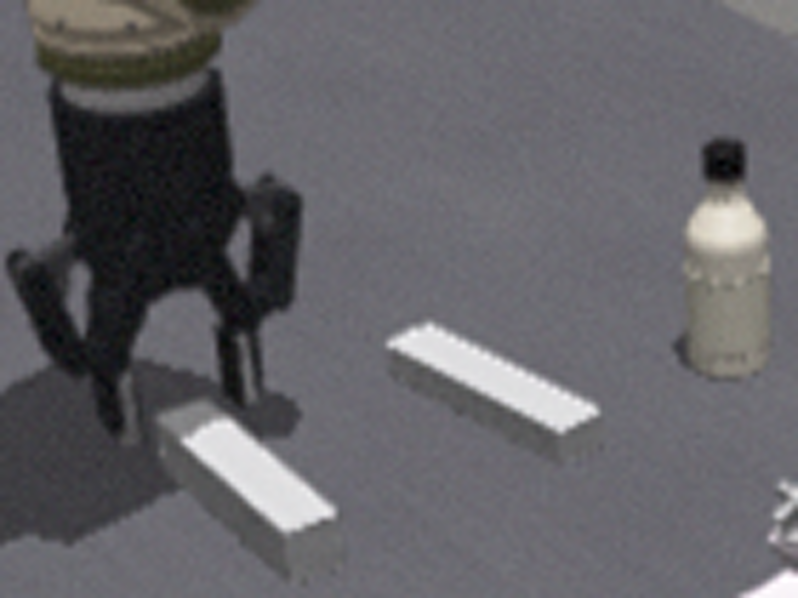

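The picture shows the fingers straddling the thick block's +y end (crop 185,418). I shift 5 mm in x, close, and lift.

```bash
python3 -m crank '[0,0,-0.006,0.0055,-0.002,0,60, 0,0,0,0,0,0,30, 0,0,0,0,0,0,0, 0,0,0,0,0,0,0, 0,0,0,0,0,0,0, 0,0,0,0,0,0,0]' 80
```

```text
time_s: 2.4
position: [0.4471, 0.307, 0.0215]
tool_rot: [[0.999, -0.048, -0.0], [-0.048, -0.999, -0.0], [-0.0, 0.0, -1.0]]
ft_force: [-0.2, -0.5, 0.0]
grip_width: 0.0002
```

The gripper closed empty. I need to look.

```bash
python3 - <<'E'
from m import *
snap('c');d=load('c','side');t=load('c','top')
a=cv2.resize(d['frame'][150:220,135:235],None,fx=5,fy=5,interpolation=cv2.INTER_CUBIC);b=cv2.resize(t['frame'][195:265,85:145],None,fx=5,fy=5,interpolation=cv2.INTER_CUBIC)
save('f.png',np.hstack([a,b]))
for k in rects(t,(112,175,65,85),170): print(zrect(t,k,.03))
for k in rects(d,(150,160,90,55),170): print('S',zrect(d,k,.03))
print(proj(d,observe()['position']),proj(t,observe()['position']))
E
```

```text
(array([442.9, 249.8]), array([ 28.8, 106.6]), 87.33)
(array([585.2, 267.1]), array([ 29.4, 128.9]), 96.77)
S (array([444.4, 248.6]), array([ 28. , 106.9]), 87.23)
S (array([578.7, 254.9]), array([ 29.6, 130.9]), 97.43)
[164.67653328 186.48597653] [126.53572852 243.51243089]
```

View pics/f.png

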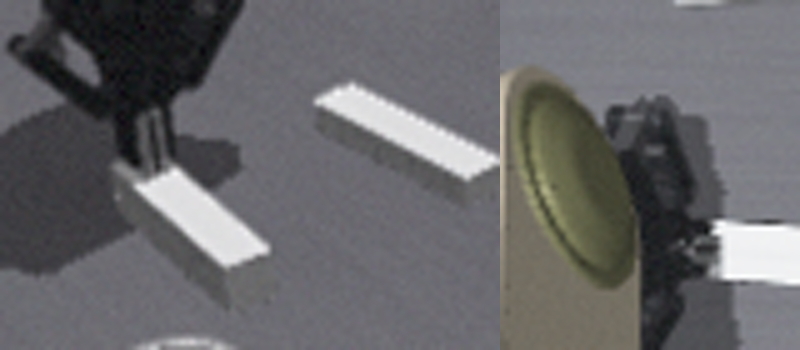

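```bash
python3 - <<'E'
from m import *
d=load('b','side');t=load('c','top');c=load('c','side')
for z in(.005,.015,.025,.035): print(z,proj(d,(.415,.3088-.011,z)).round(1),'seen 151,186.3 |',proj(c,(.447,.296,z)).round(1),'seen ~167,185.5', proj(t,(.447,.296,z)).round(1),'seen ~128,244')
E
```

```text
0.005 [156.5 197.1] seen 151,186.3 | [167.4 193.3] seen ~167,185.5 [133.4 243.8] seen ~128,244
0.015 [156.  193.9] seen 151,186.3 | [167.  190.2] seen ~167,185.5 [131.9 243.7] seen ~128,244
0.025 [155.5 190.7] seen 151,186.3 | [166.5 187. ] seen ~167,185.5 [130.4 243.7] seen ~128,244
0.035 [155.  187.5] seen 151,186.3 | [166.  183.7] seen ~167,185.5 [128.8 243.7] seen ~128,244
```

Both views put the fingertips at z≈0.03, on top of the block, about 25 mm higher than the nominal TCP offset implies. I open and descend in small, force-watched steps.

```bash
python3 -m crank '[0,0,0,0,0,0,65, 0,0,0,0,0,0,65, 0,0,0,0,0,0,65, 0,0,0,0,0,-0.004,65, 0,0,0,0,0,-0.003,65, 0,0,0,0,0,0,65]'; python3 -m crank '[0,0,0,0,0,-0.003,65,0,0,0,0,0,0,65]'; python3 -c "
from m import *
snap('d');d=load('d','side');t=load('d','top')
a=cv2.resize(d['frame'][130:215,130:210],None,fx=5,fy=5,interpolation=cv2.INTER_CUBIC);b=cv2.resize(t['frame'][205:290,75:155],None,fx=5,fy=5,interpolation=cv2.INTER_CUBIC)
save('g.png',np.hstack([a,b]))"
```

```text
time_s: 3.1
position: [0.4469, 0.3068, 0.0138]
tool_rot: [[0.999, -0.048, -0.001], [-0.048, -0.999, -0.0], [-0.001, 0.0, -1.0]]
ft_force: [0.0, 1.0, -0.1]
grip_width: 0.0555
time_s: 3.3
position: [0.4471, 0.3069, 0.0111]
tool_rot: [[0.999, -0.048, -0.001], [-0.048, -0.999, -0.0], [-0.001, 0.0, -1.0]]
ft_force: [0.0, 0.1, -0.2]
grip_width: 0.0558
```

View pics/g.png

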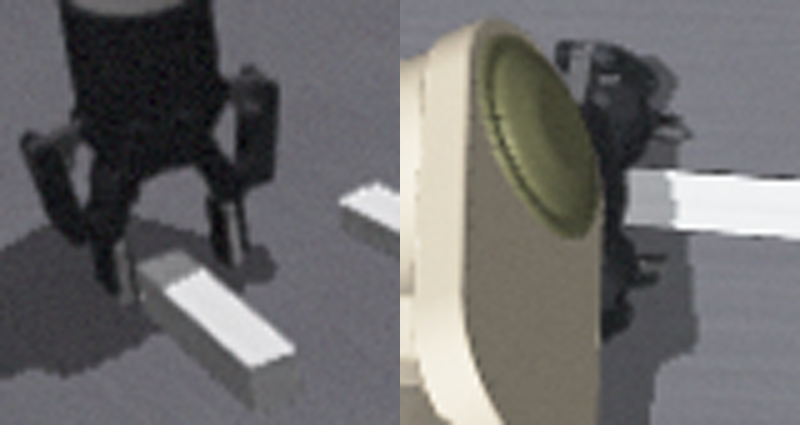

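```bash
python3 -m crank '[0,0,0,0,0,-0.002,65,0,0,0,0,0,0,65]'|sed -n '2p;7p;4p'; python3 - <<'E'
from m import *
d=load('d','side');t=load('d','top')
R=np.array([[.999,.048],[-.048,.999]])
for dx in(-.03,.03):
  for dy in(-.011,.011):
    w=R@np.array([dx,dy]);
    for z in(.003,.028):
        p=(.4471+w[0],.3069+w[1],z);print(dx,dy,z,(5*(proj(d,p)-[130,130])).round(),(5*(proj(t,p)-[75,205])+[400,0]).round())
E
```

```text
position: [0.4471, 0.3069, 0.0093]
ft_force: [-0.3, -0.9, 1.1]
-0.03 -0.011 0.003 [136. 338.] [687. 255.]
-0.03 -0.011 0.028 [130. 298.] [668. 257.]
-0.03 0.011 0.003 [118. 321.] [644. 252.]
-0.03 0.011 0.028 [111. 281.] [624. 253.]
0.03 -0.011 0.003 [237. 302.] [700. 134.]
0.03 -0.011 0.028 [231. 263.] [681. 133.]
0.03 0.011 0.003 [218. 286.] [657. 131.]
0.03 0.011 0.028 [212. 247.] [637. 129.]
```

Seen fingertips (crop 125,300 and 235,265) match z≈0.028, so the tips really are about 24 mm higher than nominal. I continue down while watching the force.

```bash
for k in 1 2; do python3 -m crank '[0,0,0,0,0,-0.002,65,0,0,0,0,0,-0.002,65,0,0,0,0,0,0,65]'|sed -n '2p;4p'; done;  python3 -m crank '[0,0,0,0,0,-0.002,65,0,0,0,0,0,-0.001,65,0,0,0,0,0,0,65]'|sed -n '2p;4p'
```

```text
position: [0.4471, 0.3069, 0.0052]
ft_force: [-1.0, -0.3, -1.3]
position: [0.4471, 0.3069, 0.0011]
ft_force: [-0.2, -0.0, -0.6]
position: [0.4471, 0.3069, -0.0017]
ft_force: [0.2, 0.5, 0.3]
```

```bash
python3 -m crank '[0,0,0,0,0,-0.002,50,0,0,0,0,0,0,25,0,0,0,0,0,0,20,0,0,0,0,0,0,20,0,0,0,0,0,0,20]' 80
```

```text
time_s: 5.0
position: [0.4471, 0.307, -0.0035]
tool_rot: [[0.999, -0.048, -0.0], [-0.048, -0.999, 0.0], [-0.0, -0.0, -1.0]]
ft_force: [-0.9, 0.4, 3.4]
grip_width: 0.0263
```

```bash
python3 -m crank '[0,0,0,0,0,0.03,20,0,0,0,0,0,0.035,20,0,0,0.031,0.016,-0.029,0,20,0,0,0.031,0.016,-0.029,0,20,0,0,0.031,0.016,-0.029,0,20,0,0,0.031,0.016,-0.029,0,20,0,0,0.031,0.016,-0.029,0,20,0,0,0,0.016,-0.029,0,20,0,0,0,0.0144,-0.0285,0,20,0,0,0,0,0,0,20,0,0,0,0,0,0,20]'; python3 - <<'E'
from m import *
snap('e');d=load('e','side');t=load('e','top')
a=cv2.resize(d['frame'][140:250,195:325],None,fx=4,fy=4,interpolation=cv2.INTER_CUBIC);b=cv2.resize(t['frame'][160:270,180:310],None,fx=4,fy=4,interpolation=cv2.INTER_CUBIC)
save('h.png',np.vstack([a,b])[:, :])
E
```

```text
time_s: 6.1
position: [0.5569, 0.1046, 0.0608]
tool_rot: [[0.994, 0.106, -0.002], [0.106, -0.994, 0.0], [-0.002, -0.0, -1.0]]
ft_force: [0.5, 0.5, -3.5]
grip_width: 0.0265
```

View pics/h.png

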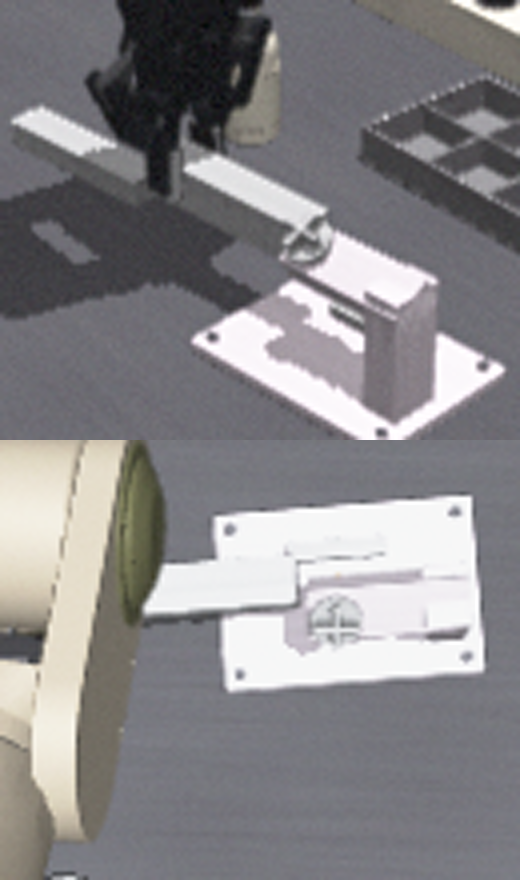

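```bash
python3 - <<'E'
from m import *
d=load('e','side');t=load('e','top')
e=lambda x,y:(195+x/4-.5,140+y/4-.5)
g=lambda x,y:(180+x/4-.5,160+y/4-.5)
# -y end top-face edge: side corners (327,210) & (280,235); top corners (297,118),(297,163)
for z in(.085,.095,.105,.12): print(z,onz(t,g(297,140),z).round(4),onz(d,e(303,222),z).round(4),'far end side',onz(d,e(27,115),z).round(4))
print(tri(t,g(297,118),d,e(327,210)),tri(t,g(297,163),d,e(283,234)))
E
```

```text
0.085 [ 0.5678 -0.0045  0.085 ] [0.5713 0.0081 0.085 ] far end side [0.5189 0.2273 0.085 ]
0.095 [ 0.5666 -0.0053  0.095 ] [ 0.5611 -0.0044  0.095 ] far end side [0.5096 0.2113 0.095 ]
0.105 [ 0.5653 -0.0061  0.105 ] [ 0.5509 -0.017   0.105 ] far end side [0.5002 0.1953 0.105 ]
0.12 [ 0.5634 -0.0073  0.12  ] [ 0.5356 -0.0358  0.12  ] far end side [0.4861 0.1713 0.12  ]
(array([ 0.57894498, -0.00501863,  0.0964424 ]), np.float64(0.00013128469971686324)) (array([ 0.55124315, -0.00333736,  0.09048075]), np.float64(0.006943749158437019))
```

The jig picture shows the block's −y end at (0.567,−0.005) with its top at 0.094, as planned. The bright strip further left is the untouched thin block. Now I lower onto the bed.

```bash
python3 -m crank '[0,0,0,0,0,-0.02,20,0,0,0,0,0,-0.02,20,0,0,0,0,0,-0.01,20,0,0,0,0,0,-0.002,20,0,0,0,0,0,0,20,0,0,0,0,0,0,20]'; python3 -m crank '[0,0,0,0,0,-0.001,20,0,0,0,0,0,0,20]'|sed -n '2p;4p'
```

```text
time_s: 6.8
position: [0.558, 0.1047, 0.0103]
tool_rot: [[0.994, 0.107, 0.001], [0.107, -0.994, -0.0], [0.001, 0.0, -1.0]]
ft_force: [-0.7, 0.8, -2.4]
grip_width: 0.0266
position: [0.5578, 0.1044, 0.0088]
ft_force: [0.3, 0.2, -3.1]
```

```bash
for k in 1 2; do python3 -m crank '[0,0,0,0,0,-0.001,20,0,0,0,0,0,0,20,0,0,0,0,0,0,20]'|sed -n '2p;4p'; done
```

```text
position: [0.5576, 0.1044, 0.0075]
ft_force: [-0.1, -0.2, -2.6]
position: [0.5577, 0.1044, 0.0066]
ft_force: [0.2, -1.1, -1.3]
```

```bash
python3 -m crank '[0,0,0,0.001,-0.01,0,20,0,0,0,0.001,-0.01,0,20,0,0,0,0,0,0,20]'|sed -n '2p;4p'; python3 -m crank '[0,0,0,0.0011,-0.01,0,20,0,0,0,0.0011,-0.01,0,20,0,0,0,0.0011,-0.01,0,20,0,0,0,0,0,0,20]'|sed -n '2p;4p'
```

```text
position: [0.56, 0.0827, 0.0066]
ft_force: [-0.0, -1.6, -0.3]
position: [0.5633, 0.0527, 0.0066]
ft_force: [-0.0, -1.5, 0.7]
```

```bash
for k in 1 2; do python3 -m crank '[0,0,0,0.001,0.0001,0,20,0,0,0,0,0,0,20]'|sed -n '2p;4p'; done
```

```text
position: [0.5641, 0.0544, 0.0066]
ft_force: [-0.3, -2.5, 2.4]
position: [0.5648, 0.0548, 0.0066]
ft_force: [-1.9, -2.5, 4.5]
```

```bash
for k in 1 2; do python3 -m crank '[0,0,0,0.001,0.0001,0,20,0,0,0,0,0,0,20]'|sed -n '2,4p'; done; python3 - <<'E'
from m import *
print(observe()['wrist_torque'])
snap('f');d=load('f','side');t=load('f','top')
for n,q in(('t',t),('s',d)): save('f_%s.png'%n,q['frame'])
a=cv2.resize(d['frame'][160:240,230:325],None,fx=6,fy=6,interpolation=cv2.INTER_CUBIC)
b=cv2.resize(t['frame'][165:229,210:305],None,fx=6,fy=6,interpolation=cv2.INTER_CUBIC)
save('i.png',np.vstack([a,b])[:, :],s=.69)
E
```

```text
position: [0.5657, 0.0551, 0.0066]
tool_rot: [[0.994, 0.107, -0.0], [0.107, -0.994, 0.0], [-0.0, -0.0, -1.0]]
ft_force: [-4.4, -1.0, 4.7]
position: [0.5667, 0.0552, 0.0065]
tool_rot: [[0.994, 0.107, -0.0], [0.107, -0.994, 0.0], [-0.0, -0.0, -1.0]]
ft_force: [-2.7, -0.3, 5.5]
[-0.10248226  0.54789273 -0.11424305]
```

View pics/i.png

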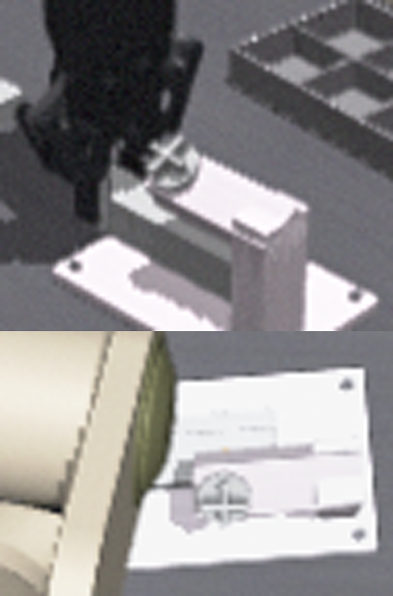

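```bash
for k in 1 2; do python3 -m crank '[0,0,0,0.001,0.0001,0,20,0,0,0,0,0,0,20]'|sed -n '2p;4p'; done; python3 -c "
from rig import *
print(observe()['wrist_torque'])"
```

```text
position: [0.5677, 0.0553, 0.0066]
ft_force: [-3.0, -0.2, 5.3]
position: [0.5687, 0.0554, 0.0065]
ft_force: [-3.5, -0.4, 4.8]
[-0.10383038  0.55996089 -0.10475485]
```

```bash
for k in 1 2; do python3 -m crank '[0,0,0,0.001,0.0001,0,20,0,0,0,0,0,0,20]'|sed -n '2p;4p'; done; python3 -c "
from rig import *
print(observe()['wrist_torque'])"
```

```text
position: [0.5688, 0.0554, 0.0065]
ft_force: [-6.1, -0.5, 8.0]
position: [0.5689, 0.0555, 0.0065]
ft_force: [-10.5, -1.8, 11.2]
[-0.47530501  1.74833976 -0.33833949]
```

The fence is reached: the force jumps at TCP x≈0.5687. That puts the jig origin about 1.4 mm further +x, which agrees with the directly triangulated head. I back off the load, release and lift.

```bash
python3 -m crank '[0,0,0,-0.0021,0,0,20,0,0,0,0,0,0,20,0,0,0,0,0,0,35,0,0,0,0,0,0,45,0,0,0,0,0,0,45]'|sed -n '2,5p'; python3 -m crank '[0,0,0,0,0,0.02,45,0,0,0,0,0,0.04,45,0,0,0,0,0.02,0.05,45,0,0,0,0,0.02,0.05,45,0,0,0,0,0,0.04,45,0,0,0,0,0,0,45]'; python3 - <<'E'
from m import *
print(observe()['q'])
C=[(215,82),(322,92),(300,213)]
t=load('a','top')
for c in C: print(onz(t,(385+c[0]/11-.5,220+c[1]/11-.5),.145))
E
```

```text
position: [0.569, 0.0553, 0.0063]
tool_rot: [[0.994, 0.107, 0.0], [0.107, -0.994, 0.0], [0.0, -0.0, -1.0]]
ft_force: [0.0, 0.4, -0.1]
grip_width: 0.0384
time_s: 11.1
position: [0.5709, 0.093, 0.205]
tool_rot: [[0.994, 0.108, 0.011], [0.108, -0.994, -0.0], [0.011, 0.002, -1.0]]
ft_force: [-0.0, -0.9, -0.7]
grip_width: 0.0384
[-2.47508136e+00  2.50790061e+01  7.18810392e+01  6.07991214e-03
  8.24039195e+01 -8.67217663e+00]
[ 0.50007332 -0.32937213  0.145     ]
[ 0.49871728 -0.35002099  0.145     ]
[ 0.47539709 -0.34577002  0.145     ]
```

```bash
python3 -m crank '[0,0,0,-0.007,-0.03,0.01,45,0,0,-0.025,-0.007,-0.04,0,45,0,0,-0.025,-0.007,-0.04,0,45,0,0,-0.025,-0.007,-0.04,0,45,0,0,-0.025,-0.007,-0.04,0,45,0,0,-0.025,-0.007,-0.04,0,45,0,0,-0.025,-0.007,-0.04,0,45,0,0,-0.025,-0.007,-0.04,0,45,0,0,-0.025,-0.007,-0.04,0,45,0,0,-0.025,-0.007,-0.04,0,45,0,0,-0.022,-0.0105,-0.036,0,45,0,0,0,0,0,0,45,0,0,0,0,0,0,45]'; python3 - <<'E'
from m import *
o=observe();print(o['q'],np.degrees(np.arctan2(o['tool_rot'][1][0],o['tool_rot'][0][0])))
snap('g');d=load('g','side');t=load('g','top')
a=cv2.resize(d['frame'][170:310,290:430],None,fx=4,fy=4,interpolation=cv2.INTER_CUBIC)
b=cv2.resize(d['frame'][185:225,250:300],None,fx=4.8,fy=4.8,interpolation=cv2.INTER_CUBIC)
c=np.zeros((560,240,3),np.uint8);c[:b.shape[0]]=b; e=cv2.resize(t['frame'][180:216,240:290],None,fx=4.8,fy=4.8,interpolation=cv2.INTER_CUBIC);c[200:200+e.shape[0]]=e[:,:240]
save('j.png',np.hstack([a,c]))
E
```

```text
time_s: 12.4
position: [0.488, -0.3338, 0.2084]
tool_rot: [[0.99, -0.141, -0.001], [-0.141, -0.99, 0.001], [-0.001, -0.001, -1.0]]
ft_force: [-0.4, 1.0, -0.3]
grip_width: 0.0385
[-4.58500828e+01  2.65617671e+01  6.88018175e+01  2.01218542e-02
  8.47212980e+01 -3.77620285e+01] -8.089887901509453
```

View pics/j.png

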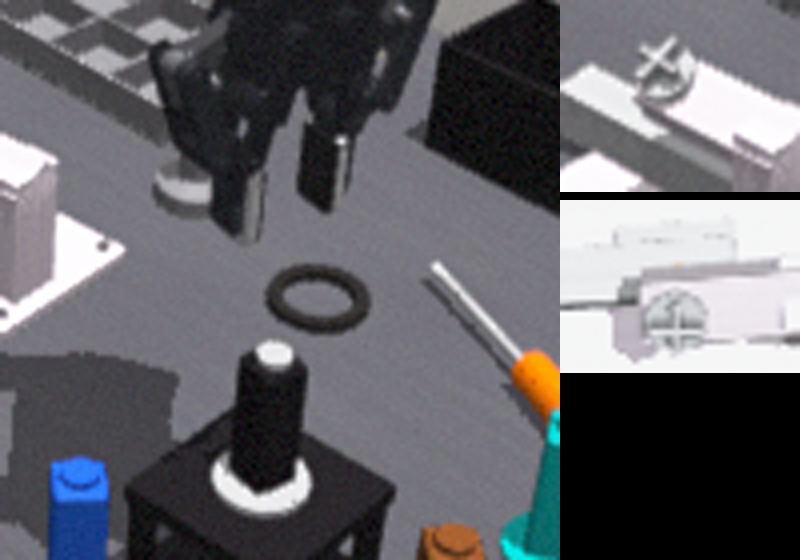

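The tips are at crop (245,240) and (328,205), straight above the black handle's cap at (275,353). The block lies under the nose along the fence. I check the tool's true height from these pixels.

```bash
python3 - <<'E'
from m import *
d=load('g','side')
R=np.array([[.99,.141],[-.141,.99]])
for dx,s in((-.022,(250,242)),(.022,(330,210))):
    w=R@np.array([dx,-.011])
    for z in(.194,.204,.214,.224,.234): print(dx,z,(4*(proj(d,(.488+w[0],-.3338+w[1],z))-[290,170])).round(),'seen',s)
# cap in same picture
print((4*(proj(d,(.489,-.338,.148))-[290,170])).round(),'cap seen 275,353')
E
```

```text
-0.022 0.194 [247. 296.] seen (250, 242)
-0.022 0.204 [249. 277.] seen (250, 242)
-0.022 0.214 [251. 258.] seen (250, 242)
-0.022 0.224 [253. 239.] seen (250, 242)
-0.022 0.234 [254. 219.] seen (250, 242)
0.022 0.194 [326. 263.] seen (330, 210)
0.022 0.204 [328. 245.] seen (330, 210)
0.022 0.214 [330. 226.] seen (330, 210)
0.022 0.224 [333. 207.] seen (330, 210)
0.022 0.234 [335. 187.] seen (330, 210)
[270. 353.] cap seen 275,353
```

```bash
python3 -m crank '[0,0,0,0.001,-0.004,-0.03,45,0,0,0,0,0,-0.02,45,0,0,0,0,0,-0.015,45,0,0,0,0,0,0,45]'|sed -n '2p;4p';python3 -m crank '[0,0,0,0,0,-0.02,45,0,0,0,0,0,-0.02,45,0,0,0,0,0,-0.015,45,0,0,0,0,0,0,45]'|sed -n '2p;4p'; python3 -m crank '[0,0,0,0,0,0,25,0,0,0,0,0,0,15,0,0,0,0,0,0,15,0,0,0,0,0,0,15,0,0,0,0,0,0,15]' 70
```

```text
position: [0.4891, -0.3357, 0.1425]
ft_force: [-0.7, -0.3, 1.0]
position: [0.4892, -0.3364, 0.0885]
ft_force: [-0.0, 0.6, -0.1]
time_s: 13.8
position: [0.4899, -0.3378, 0.0907]
tool_rot: [[0.99, -0.139, 0.002], [-0.139, -0.99, -0.001], [0.002, 0.001, -1.0]]
ft_force: [1.1, 2.8, 6.4]
grip_width: 0.0233
```

```bash
python3 -m crank '[0,0,0,0,0,0.02,15,0,0,0,0,0,0.03,15,0,0,0,0,0,0.035,15,0,0,0,0,0,0.035,15,0,0,0.08,-0.001,0.03,0.002,15,0,0,0.079,-0.001,0.03,0,15,0,0,0,-0.001,0.035,0,15,0,0,0,-0.001,0.035,0,15,0,0,0,-0.001,0.035,0,15,0.014,-0.13,0,-0.001,0.035,0,15,0.014,-0.13,0,-0.001,0.035,0,15,0.014,-0.13,0,-0.001,0.035,0,15,0.014,-0.13,0,-0.002,0.0314,0,15,0,0,0,0,0,0,15,0,0,0,0,0,0,15]'; cat > tool.py <<'E'
from m import *
D=np.array([.5435,-.0295,.1013]);a=np.radians(6.13);R=np.array([[np.cos(a),-np.sin(a),0],[np.sin(a),np.cos(a),0],[0,0,1]])
U=R@np.array([-.5,0,.866]);ex=R@np.array([.866,0,.5]);ey=R@np.array([0,1.,0])
def rep():
    o=observe();T=np.array(o['tool_rot']);p=np.array(o['position'])+T[:,2]*.0787;w=p-D
    print('tip rel head (ex,ey,U) mm',(1000*np.array([w@ex,w@ey,w@U])).round(1),'tool z.(ex,ey)',(T[:,2]@ex).round(4),(T[:,2]@ey).round(4),'ang',np.degrees(np.arctan2(T[:,0]@ey,T[:,0]@ex)).round(2),'q6',o['q'][5].round(1),'q',o['q'].round(0),'F',o['ft_force'].round(1),'M',o['wrist_torque'].round(3),'Mz',round(float(np.array(o['wrist_torque'])@U),4),'t',o['time_s'])
    return o,T
E
python3 - <<'E'
from tool import *
o,T=rep();snap('h')
P=np.array(o['position']);z=T[:,2]
for n in('top','side'):
    d=load('h',n);c=P+z*(.0787-.0605)
    print(n,'pred collar',proj(d,c).round(1),'tip',proj(d,P+z*.0787).round(1),'head',proj(d,D).round(1))
    g=d['frame'].astype(int);x,y=proj(d,c).astype(int);m=((g.min(2)>150)).astype(np.uint8)[y-25:y+25,x-25:x+25]
    for k in cv2.findContours(m,cv2.RETR_EXTERNAL,cv2.CHAIN_APPROX_NONE)[0]:
        if cv2.contourArea(k)>15:print(cv2.contourArea(k),cv2.boundingRect(k),[x-25,y-25])
E
```

```text
time_s: 15.3
position: [0.479, -0.036, 0.2117]
tool_rot: [[0.868, 0.031, 0.496], [0.006, -0.999, 0.053], [0.497, -0.043, -0.867]]
ft_force: [0.4, -0.6, -1.3]
grip_width: 0.0235
tip rel head (ex,ey,U) mm [-1.1  0.4 49.3] tool z.(ex,ey) -0.001 0.0 ang -4.99 q6 -41.8 q [-28.   4. 107.  23.  46. -42.] F [ 0.4 -0.6 -1.3] M [-0.076  0.393 -0.022] Mz -0.0022 t 15.3
top pred collar [263.4 227.6] tip [263.7 214.6] head [264.  204.7]
59.0 (22, 31, 6, 13) [np.int64(238), np.int64(202)]
993.0 (0, 0, 50, 35) [np.int64(238), np.int64(202)]
side pred collar [252.3 172.1] tip [262.9 188. ] head [271.3 199.7]
31.5 (0, 30, 8, 9) [np.int64(227), np.int64(147)]
70.0 (22, 16, 15, 18) [np.int64(227), np.int64(147)]
49.5 (26, 0, 11, 8) [np.int64(227), np.int64(147)]
```

```bash
python3 - <<'E'
from m import *
d=load('h','side')['frame'];t=load('h','top')['frame']
f=lambda im,x,y:cv2.resize(im[y:y+60,x:x+50],None,fx=8,fy=8,interpolation=cv2.INTER_CUBIC)
save('k.png',np.hstack([f(d,238,157),f(t,238,192)]))
E
```

```text
(no output)
```

View pics/k.png

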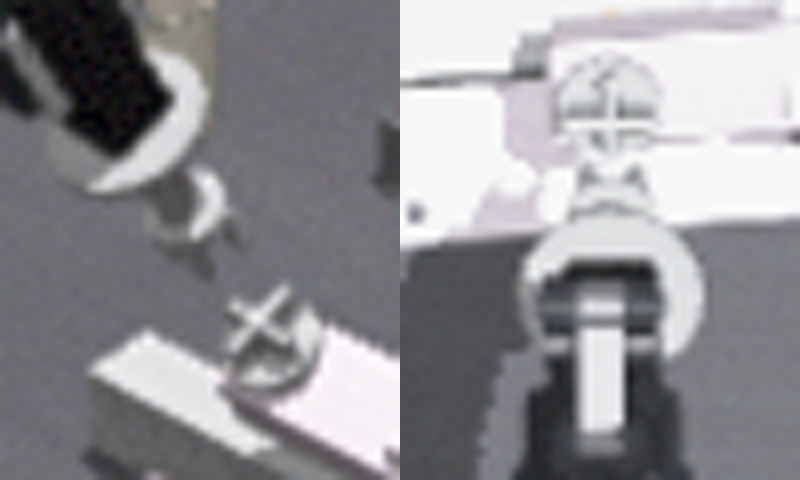

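The picture shows the prong tips centred (side crop 200,247; top crop 610,172) on the screw axis line. The cross is at (262,318) in the side view and (609,125) in the top view. Agreement is within about 1 mm, so the height offset lies along the tool, as I assumed. I go down the axis.

```bash
python3 -m crank '[0,0,0,0.0013,-0.0003,0.0007,15,0,0,0,0.0085,0.0009,-0.0147,15,0,0,0,0.0085,0.0009,-0.0147,15,0,0,0,0,0,0,15,0,0,0,0,0,0,15]'|sed -n 4p; python3 -c "from tool import *;rep()"; python3 -m crank '[0,0,0,0.0015,0.0002,-0.0026,15,0,0,0,0.0015,0.0002,-0.0026,15,0,0,0,0,0,0,15]'|sed -n 4p; python3 -c "from tool import *;rep()"
```

```text
ft_force: [0.1, -0.3, -1.4]
tip rel head (ex,ey,U) mm [ 0.9 -0.7 14.8] tool z.(ex,ey) -0.0012 0.0004 ang -5.05 q6 -42.7 q [-26.   9. 108.  24.  41. -43.] F [ 0.1 -0.3 -1.4] M [-0.068  0.392  0.01 ] Mz 0.0213 t 15.9
ft_force: [0.5, 0.1, -1.9]
tip rel head (ex,ey,U) mm [ 0.7 -0.2  8.8] tool z.(ex,ey) -0.0005 0.0001 ang -5.05 q6 -43.0 q [-26.   9. 108.  25.  40. -43.] F [ 0.5  0.1 -1.9] M [-0.027  0.389 -0.034] Mz -0.0367 t 16.2
```

```bash
for k in 1 2; do python3 -m crank '[0,0,0,0.0015,0.0002,-0.0026,15,0,0,0,0,0,0,15,0,0,0,0,0,0,15]' >/dev/null; python3 -c "from tool import *;rep()"; done;  python3 -m crank '[0,0,0,0.0005,0,-0.0009,15,0,0,0,0,0,0,15,0,0,0,0,0,0,15]' >/dev/null; python3 -c "from tool import *;rep()"
```

```text
tip rel head (ex,ey,U) mm [ 0.6 -0.1  5.8] tool z.(ex,ey) -0.0008 0.0003 ang -5.04 q6 -43.1 q [-26.  10. 108.  25.  39. -43.] F [ 0.3 -0.2 -1. ] M [0.033 0.411 0.059] Mz 0.0126 t 16.5
tip rel head (ex,ey,U) mm [ 0.6 -0.1  2.7] tool z.(ex,ey) -0.0008 0.0002 ang -5.04 q6 -43.2 q [-26.  10. 108.  25.  39. -43.] F [-0.1  1.3 -1.3] M [0.021 0.417 0.007] Mz -0.0263 t 16.8
tip rel head (ex,ey,U) mm [ 0.6 -0.1  1.7] tool z.(ex,ey) -0.0006 0.0002 ang -5.04 q6 -43.3 q [-26.  10. 108.  25.  38. -43.] F [ 0.4 -0.3 -2. ] M [0.065 0.412 0.066] Mz 0.003 t 17.1
```

Engaged to about 1.7 mm above the disc with no side load. I turn clockwise in small steps, watching the torque about the axis for the end of the play.

```bash
for k in 1 2 3 4 5 6; do python3 -m crank '[0.0249,0.0027,-0.0433,0,0,0,15,0.0249,0.0027,-0.0433,0,0,0,15]' >/dev/null; python3 -c "from tool import *;rep()" | sed 's/tool.*ang/ang/;s/q \[.*F/F/'; done
```

```text
tip rel head (ex,ey,U) mm [0.4 0.2 1.7] ang -10.89 q6 -37.4 F [-0.6  2.2 -0.9] M [0.46  0.443 0.29 ] Mz -0.0014 t 17.3
tip rel head (ex,ey,U) mm [0.2 0.6 1.7] ang -16.64 q6 -31.7 F [-0.2  4.2 -1.1] M [0.81  0.337 0.562] Mz 0.0656 t 17.5
tip rel head (ex,ey,U) mm [0.3 0.8 1.7] ang -22.37 q6 -26.0 F [ 0.5  5.1 -1.3] M [0.814 0.19  0.548] Mz 0.0595 t 17.7
tip rel head (ex,ey,U) mm [0.3 0.8 1.7] ang -28.1 q6 -20.3 F [ 0.3  4.  -0.6] M [0.837 0.263 0.567] Mz 0.061 t 17.9
tip rel head (ex,ey,U) mm [0.4 0.8 1.7] ang -33.83 q6 -14.6 F [ 1.2  4.2 -1.2] M [0.83  0.201 0.567] Mz 0.0671 t 18.1
tip rel head (ex,ey,U) mm [0.4 0.7 1.7] ang -39.56 q6 -8.9 F [ 0.4  3.8 -1. ] M [0.756 0.159 0.565] Mz 0.1052 t 18.3
```

```bash
for k in 1 2 3 4 5 6 7 8 9 10; do python3 -m crank '[0.0249,0.0027,-0.0433,0,0,0,15,0.0249,0.0027,-0.0433,0,0,0,15]' >/dev/null; python3 -c "from tool import *;rep()" | sed 's/tool.*ang/ang/;s/q \[.*F/F/'; done
```

```text
tip rel head (ex,ey,U) mm [0.5 0.7 1.7] ang -45.3 q6 -3.1 F [ 0.8  4.3 -2. ] M [0.782 0.16  0.554] Mz 0.0827 t 18.5
tip rel head (ex,ey,U) mm [0.5 0.7 1.7] ang -51.03 q6 2.6 F [ 0.7  3.8 -2. ] M [0.799 0.135 0.552] Mz 0.0735 t 18.7
tip rel head (ex,ey,U) mm [0.6 0.6 1.8] ang -56.76 q6 8.3 F [ 1.6  3.4 -0.1] M [0.678 0.13  0.471] Mz 0.0641 t 18.9
tip rel head (ex,ey,U) mm [0.6 0.6 1.7] ang -62.49 q6 14.0 F [-0.   3.9 -1.8] M [0.724 0.098 0.443] Mz 0.0187 t 19.1
tip rel head (ex,ey,U) mm [0.7 0.6 1.7] ang -68.22 q6 19.7 F [ 1.2  2.8 -1.7] M [0.678 0.011 0.444] Mz 0.0472 t 19.3
tip rel head (ex,ey,U) mm [0.7 0.5 1.8] ang -73.95 q6 25.4 F [ 1.3  3.3 -1.4] M [0.589 0.067 0.446] Mz 0.0899 t 19.5
tip rel head (ex,ey,U) mm [0.8 0.4 1.7] ang -79.68 q6 31.1 F [ 0.7  3.3 -2.4] M [0.554 0.074 0.382] Mz 0.0516 t 19.7
tip rel head (ex,ey,U) mm [0.8 0.4 1.8] ang -85.41 q6 36.8 F [ 1.1  4.1 -2. ] M [0.472 0.116 0.341] Mz 0.0547 t 19.9
tip rel head (ex,ey,U) mm [0.9 0.3 1.8] ang -91.14 q6 42.6 F [ 1.4  2.3 -1. ] M [0.454 0.154 0.371] Mz 0.0872 t 20.1
tip rel head (ex,ey,U) mm [0.9 0.2 1.8] ang -96.87 q6 48.3 F [ 1.2  2.1 -1.5] M [0.421 0.101 0.284] Mz 0.0314 t 20.3
```

The screw has turned about 1.46 rad. I ease back inside the play, withdraw up the axis, and go back over the stand.

```bash
python3 -m crank '[-0.0348,-0.0037,0.0606,0,0,0,15,-0.0348,-0.0037,0.0606,0,0,0,15,0,0,0,0,0,0,15]' |sed -n 4p; python3 -c "from tool import *;rep()"|cut -c1-60; python3 -m crank '[0,0,0,-0.0025,-0.0003,0.0043,15,0,0,0,-0.0025,-0.0003,0.0043,15,0,0,0,-0.005,-0.0005,0.0087,15,0,0,0,-0.01,-0.001,0.018,15,0,0,0,0,0,0.02,15,0,0,0,0,0,0,15]'; python3 -c "
from tool import *;rep();snap('i')"
```

```text
ft_force: [-0.6, 0.3, -1.7]
tip rel head (ex,ey,U) mm [ 0.8 -0.1  1.8] tool z.(ex,ey) 0.
time_s: 21.2
position: [0.4847, -0.0366, 0.2296]
tool_rot: [[0.126, -0.856, 0.502], [-0.992, -0.115, 0.053], [0.013, -0.504, -0.863]]
ft_force: [-0.6, 0.0, -1.8]
grip_width: 0.0235
tip rel head (ex,ey,U) mm [13.3 -0.9 62. ] tool z.(ex,ey) 0.0051 -0.0011 ang -88.69 q6 43.7 q [-28.   3. 104.  22.  48.  44.] F [-0.6  0.  -1.8] M [-0.053  0.339 -0.04 ] Mz -0.0261 t 21.2
```

```bash
python3 -m crank '[-0.014,0.13,0,0.0006,-0.03,0,15,-0.014,0.13,0,0.0006,-0.03,0,15,-0.014,0.13,0,0.0006,-0.03,0,15,-0.014,0.13,0,0.0006,-0.03,0,15,0,0,0,0.0006,-0.035,0,15,0,0,0,0.0006,-0.035,0,15,0,0,0,0.0006,-0.035,0,15,0,0,0,0.0006,-0.035,0,15,0,0,0,0.0004,-0.041,0,15,0,0,0,0,0,0,15,0,0,0,0,0,0,15]'; python3 - <<'E'
from m import *
snap('j');P=np.array(observe()['position']);T=np.array(observe()['tool_rot'])
print(np.array([.4899,-.3378,0])-P)
for n in('top','side'):
    d=load('j',n)
    print(n,'pred collar',proj(d,P+T[:,2]*(.0787-.0605)),'disc',proj(d,P+T[:,2]*(.0787-.018)),'tip',proj(d,P+T[:,2]*.0787))
    x,y=proj(d,P+T[:,2]*.04).astype(int);g=d['frame'].astype(int)[y-30:y+30,x-25:x+25];m=((g.min(2)>110)).astype(np.uint8)
    for k in cv2.findContours(m,cv2.RETR_EXTERNAL,cv2.CHAIN_APPROX_NONE)[0]:
        if cv2.contourArea(k)>15:b=cv2.boundingRect(k);print(cv2.contourArea(k),[x-25+b[0],y-30+b[1],b[2],b[3]])
E
```

```text
time_s: 22.4
position: [0.489, -0.3373, 0.2248]
tool_rot: [[0.128, -0.992, -0.001], [-0.992, -0.128, 0.004], [-0.005, 0.001, -1.0]]
ft_force: [0.2, 0.7, -0.9]
grip_width: 0.023
[ 0.00059972 -0.00177419 -0.22583257]
top pred collar [416.79289195 231.01701611] disc [410.02367809 231.8038819 ] tip [407.35813751 232.1134595 ]
825.0 [np.int64(390), np.int64(220), 48, 41]
128.5 [np.int64(388), np.int64(201), 35, 16]
side pred collar [359.7092483  230.57543765] disc [357.56963081 250.01462795] tip [356.69726425 257.94233335]
1749.0 [np.int64(333), np.int64(210), 50, 60]
```

```bash
python3 -m crank '[0,0,0,0.0008,-0.001,-0.03,15,0,0,0,0,0,-0.03,15,0,0,0,0,0,-0.008,15,0,0,0,0,0,0,15,0,0,0,0,0,0,15]'|sed -n '2p;4p'; for k in 1 2 3; do python3 -m crank '[0,0,0,0,0,-0.005,15,0,0,0,0,0,-0.005,15,0,0,0,0,0,0,15]'|sed -n '2p;4p'; done
```

```text
position: [0.4907, -0.338, 0.1601]
ft_force: [-0.2, -0.3, -1.6]
position: [0.4899, -0.3378, 0.1482]
ft_force: [-0.5, -0.2, -1.5]
position: [0.4898, -0.3378, 0.1377]
ft_force: [0.4, 1.2, -2.4]
position: [0.4898, -0.3378, 0.1277]
ft_force: [-0.6, -0.0, -1.4]
```

```bash
python3 -m crank '[0,0,0,0,0,-0.01,15,0,0,0,0,0,-0.01,15,0,0,0,0,0,-0.01,15,0,0,0,0,0,0,15,0,0,0,0,0,0,15]'|sed -n '2p;4p'; for k in 1 2 3 4; do python3 -m crank '[0,0,0,0,0,-0.002,15,0,0,0,0,0,0,15]'|sed -n '2p;4p'; done
```

```text
position: [0.4901, -0.338, 0.0983]
ft_force: [0.3, -0.7, -0.4]
position: [0.4902, -0.3381, 0.0967]
ft_force: [-0.8, 0.1, -2.1]
position: [0.49, -0.338, 0.0945]
ft_force: [0.5, -0.6, -1.5]
position: [0.49, -0.338, 0.0924]
ft_force: [-0.5, 0.4, -2.1]
position: [0.4902, -0.3381, 0.0907]
ft_force: [1.1, 0.1, 0.1]
```

```bash
python3 -m crank '[0,0,0,0,0,-0.0004,15,0,0,0,0,0,0,22,0,0,0,0,0,0,35,0,0,0,0,0,0,45,0,0,0,0,0,0,45]' >/dev/null; python3 -m crank '[0,0,0,0,0,0.015,45,0,0,0,0,0,0.03,45,0,0,0,0,0,0.04,45,0,0,0,0,0,0.04,45,0,0,0,-0.01,0.04,0,45,0,0,0.149,0,0.05,0,45,0,0,0.149,0,0.05,0,45,0,0,0.149,0,0.05,0,45,0,0,0.149,0,0.05,0,45,0,0,0.149,0.01,0.05,0,45,0,0,0.149,0.015,0.05,0,45,0,0,0.149,0.02,0.04,0,45,0,0,0.149,0.02,0.02,0,45,0,0,0,0,0,0,45]'; python3 - <<'E'
from m import *
snap('k')
o=observe();T=np.array(o['tool_rot']);print(np.degrees(np.arctan2(T[1,0],T[0,0])),o['q'].round(0))
a=load('a','side');k=load('k','side');at=load('a','top');kt=load('k','top')
for d,n in((a,'a'),(k,'k')):
    for q in rects(d,(345,245,30,20),150,amin=15): print(n,'cap side',q.mean(0).round(1))
for d,n in((at,'a'),(kt,'k')):
    for q in rects(d,(383,218,40,34),200,amin=10): print(n,'top white',q.mean(0).round(1),cv2.contourArea(q))
E
```

```text
time_s: 27.1
position: [0.5455, 0.0614, 0.2147]
tool_rot: [[0.971, -0.24, -0.001], [-0.24, -0.971, 0.002], [-0.002, -0.001, -1.0]]
ft_force: [-0.4, -0.4, -0.5]
grip_width: 0.0385
-14.336991455947297 [-6. 22. 75.  0. 83.  8.]
a cap side [[358.3 257.8]]
k cap side [[358.  257.7]]
a top white [[398.1 240.4]] 47.21875
a top white [[408.5 232.3]] 40.40625
a top white [[397.2 225.8]] 28.125
k top white [[398.5 240.5]] 45.8125
k top white [[408.4 232.5]] 38.5
k top white [[397.9 226. ]] 29.34375
```

The driver stands as before: cap pixels match within 0.3 px in both views. As a drag check I regrip the block end where it lies and lift it by a fraction of a millimetre. The load and moment should show the nose's push.

```bash
python3 -m crank '[0,0,0.12,0.012,-0.003,-0.03,45,0,0,0.12,0.012,-0.003,-0.03,45,0,0,0.117,-0.0005,0,-0.03,45,0,0,0,0,0,-0.03,45,0,0,0,0,0,-0.02,45,0,0,0,0,0,0,45]'; python3 -c "
from rig import *
print(observe()['wrist_torque'])"
```

```text
time_s: 27.8
position: [0.5659, 0.0519, 0.073]
tool_rot: [[0.995, 0.104, -0.007], [0.104, -0.995, 0.001], [-0.007, -0.002, -1.0]]
ft_force: [0.7, 1.5, 0.9]
grip_width: 0.0383
[ 0.02127563 -0.01634188 -0.00983812]
```

```bash
python3 -m crank '[0,0,0.002,0,0,-0.03,45,0,0,0,0,0,-0.025,45,0,0,0,0,0,-0.01,45,0,0,0,0,0,-0.003,45,0,0,0,0,0,0,45,0,0,0,0,0,0,45]'|sed -n '2,4p'; cat > r.py <<'E'
from tool import *
o=observe();F=np.array(o['ft_force']);M=np.array(o['wrist_torque']);ux=R@[1.,0,0];uy=R@[0,1.,0]
print(np.round(o['position'],4),'F',F.round(1),'Mx(jig)',round(float(M@ux),3),'My',round(float(M@uy),3),'w',round(float(o['grip_width']),4),o['time_s'])
E
python3 r.py; for k in 1 2 3; do python3 -m crank '[0,0,0,0,0,0,30,0,0,0,0,0,0,25]' 40 >/dev/null; python3 r.py; done;
```

```text
position: [0.5685, 0.0527, 0.0085]
tool_rot: [[0.994, 0.109, 0.0], [0.109, -0.994, 0.0], [0.0, -0.0, -1.0]]
ft_force: [0.1, 0.0, 0.3]
[0.5685 0.0527 0.0085] F [0.1 0.  0.3] Mx(jig) 0.005 My 0.005 w 0.0383 28.4
[0.5684 0.0528 0.0085] F [-0.6 -0.3  6. ] Mx(jig) 0.014 My 0.204 w 0.0274 28.6
[0.5684 0.0528 0.0085] F [-0.6 -0.2  7. ] Mx(jig) 0.0 My 0.182 w 0.0275 28.8
[0.5684 0.0528 0.0085] F [-1.1  0.3  7.5] Mx(jig) -0.005 My 0.207 w 0.0274 29.0
```

```bash
for k in 1 2 3 4 5 6; do python3 -m crank '[0,0,0,0,0,0.0005,25,0,0,0,0,0,0,25]' >/dev/null; python3 r.py; done
```

```text
[0.5684 0.0528 0.0085] F [-0.5 -1.   6.7] Mx(jig) -0.124 My -0.083 w 0.0268 29.2
[0.5683 0.0528 0.0085] F [ 1.3 -1.   3.7] Mx(jig) -0.123 My -0.301 w 0.0271 29.4
[0.5677 0.0529 0.0086] F [ 2.5 -0.7  0.7] Mx(jig) -0.153 My -0.348 w 0.0275 29.6
[0.5673 0.053  0.0088] F [ 1.  -0.4 -1.9] Mx(jig) 0.029 My -0.146 w 0.0269 29.8
[0.5672 0.053  0.0093] F [-0.2 -0.1 -3.2] Mx(jig) 0.239 My -0.066 w 0.0272 30.0
[0.5672 0.053  0.0098] F [-1.  -0.6 -6.6] Mx(jig) 0.275 My 0.116 w 0.0273 30.2
```

```bash
for k in 1 2 3 4; do python3 -m crank '[0,0,0,0,0,0,25]' >/dev/null; python3 r.py; done; python3 -m crank '[0,0,0,0,0,0.0005,25,0,0,0,0,0,0,25]' >/dev/null;for k in 1 2 3 4; do python3 -m crank '[0,0,0,0,0,0,25]' >/dev/null; python3 r.py; done
```

```text
[0.5672 0.053  0.0099] F [-1.9  0.4 -5.7] Mx(jig) 0.368 My 0.209 w 0.0272 30.3
[0.5674 0.053  0.01  ] F [-1.7 -0.1 -5.5] Mx(jig) 0.417 My 0.203 w 0.0268 30.4
[0.5675 0.053  0.01  ] F [-1.3  0.2 -5.9] Mx(jig) 0.366 My 0.244 w 0.0273 30.5
[0.5676 0.053  0.0101] F [-1.1  0.2 -6.2] Mx(jig) 0.424 My 0.191 w 0.0272 30.6
[0.5676 0.0529 0.0106] F [-2.9 -0.3 -6.9] Mx(jig) 0.464 My 0.256 w 0.0272 30.9
[0.5676 0.0529 0.0106] F [-2.1 -0.2 -6.6] Mx(jig) 0.475 My 0.286 w 0.0271 31.0
[0.5677 0.0529 0.0107] F [-1.6 -0.  -6. ] Mx(jig) 0.498 My 0.287 w 0.0273 31.1
[0.5678 0.0529 0.0107] F [-2.4  0.6 -6.6] Mx(jig) 0.487 My 0.282 w 0.0271 31.2
```

The slope, about 1.5 N/mm, matches the nose spring, so the nose bears. I step back down with settling to find where the bed takes over, which gives the push at rest.

```bash
for k in 1 2 3 4 5; do python3 -m crank '[0,0,0,0,0,-0.0004,25,0,0,0,0,0,0,25,0,0,0,0,0,0,25]' >/dev/null; python3 r.py;  python3 -m crank '[0,0,0,0,0,0,25]' >/dev/null; python3 r.py; done
```

```text
[0.5678 0.0529 0.0103] F [-2.3 -0.4 -6.2] Mx(jig) 0.452 My 0.24 w 0.0272 31.5
[0.5678 0.0529 0.0103] F [-1.4  1.2 -6.8] Mx(jig) 0.423 My 0.146 w 0.0276 31.6
[0.5679 0.0529 0.01  ] F [-1.2  0.3 -6.5] Mx(jig) 0.355 My 0.162 w 0.0273 31.9
[0.5679 0.0529 0.01  ] F [-0.8  0.2 -5. ] Mx(jig) 0.445 My 0.156 w 0.0273 32.0
[0.568  0.0529 0.0096] F [-0.9  0.2 -5.9] Mx(jig) 0.326 My 0.02 w 0.0271 32.3
[0.568  0.0529 0.0096] F [-1.3 -0.8 -5.3] Mx(jig) 0.344 My 0.054 w 0.0273 32.4
[0.568  0.0528 0.0092] F [ 1.4  0.2 -4.7] Mx(jig) 0.293 My -0.058 w 0.0269 32.7
[0.5679 0.0529 0.0092] F [ 0.5  0.7 -5. ] Mx(jig) 0.264 My -0.08 w 0.0272 32.8
[0.568  0.0529 0.0088] F [ 1.1 -0.9 -2.9] Mx(jig) 0.123 My -0.073 w 0.0271 33.1
[0.5679 0.0528 0.0088] F [ 1.  -0.1 -3.2] Mx(jig) 0.153 My -0.1 w 0.0275 33.2
```

N at rest is about 1.9 N, from both force and moment, so the nose push is about 1.6 mm, within the 1–4 mm drag range. I set the block down, release and retreat.

```bash
python3 -m crank '[0,0,0,0,0,-0.0006,25,0,0,0,0,0,-0.0005,25,0,0,0,0,0,0,25,0,0,0,0,0,0,33,0,0,0,0,0,0,40,0,0,0,0,0,0,48,0,0,0,0,0,0,48]'|sed -n '2,5p'; python3 -m crank '[0,0,0,0,0,0.01,48,0,0,0,0,0,0.02,48,0,0,0,0,0,0.04,48,0,0,0,0,0.02,0.04,48,0,0,0,-0.04,0.04,0.04,48,0,0,0,-0.04,0.04,0.03,48,0,0,0,-0.04,0.04,0,48,0,0,0,-0.04,0.04,0,48,0,0,0,0,0,0,48]' |sed -n '1,2p'; python3 - <<'E'
from tool import *
snap('l');o=np.array([.5758,-.026,0])
a,b,l=load('a','top'),load('k','top'),load('l','top');s0,s1=load('k','side'),load('l','side')
# block -y end / visible long edges: compare before-test and after-test pictures round the jig, and bystanders with the start
for n,x,y,w,h,p,q in(('jig top',235,170,55,50,b,l),('jig side',240,180,80,60,s0,s1),('thin',115,175,60,25,a,l),('piston',275,125,30,30,a,l),('bottle',140,120,35,35,a,l),('stand',365,205,60,55,a,l)):
    d=np.abs(p['frame'][y:y+h,x:x+w].astype(int)-q['frame'][y:y+h,x:x+w]).max(2);print(n,'changed px',(d>60).sum(),'of',d.size)
for k in rects(s1,(215,165,90,60),150,amin=60): print(zrect(s1,k,.04))
d=s1; # +y end corners of block top, seen in the side view along row profile
for c in((-.014,.1008,.04),(.014,.1008,.04),(-.014,.04,.04)): print(proj(s1,o+R@np.array(c)).round(1))
g=cv2.cvtColor(s1['frame'],cv2.COLOR_RGB2GRAY);print(g[180:212:2,232:272:2])
E
```

```text
position: [0.5678, 0.0529, 0.0076]
tool_rot: [[0.994, 0.109, -0.002], [0.109, -0.994, 0.001], [-0.002, -0.001, -1.0]]
ft_force: [-0.1, -0.6, -0.1]
grip_width: 0.0414
time_s: 34.8
position: [0.4329, 0.2067, 0.171]
jig top changed px 5 of 2750
jig side changed px 0 of 4800
thin changed px 0 of 1500
piston changed px 0 of 900
bottle changed px 0 of 1225
stand changed px 38 of 3300
(array([518.7,  -1. ]), array([33.3, 60.4]), 139.49)
(array([595.3,  11.6]), array([ 79.2, 134.5]), 94.05)
(array([571.8, 217.9]), array([29.5, 86.5]), 96.73)
[247.7 202.8]
[255.8 198.4]
[265. 212.]
[[178 128 105 108 107 109 112 112 114 109 110 111 110 109 111 113 107 111
  112 116]
 [223 198 110 109 109 108 105 110 113 111 111 110 111 113 111 109 110 111
  109 112]
 [109 104 109 112 108 110 110 109 109 110 111 109 112 106 108 109 111 113
  111 109]
 [104 105 106 106 106 108 110 107 110 108 107 108 111 112 110 106 113 114
  111 112]
 [107 110 107 107 107 108 107 107 111 108 108 109 106 108 108 109 107 111
  112 112]
 [107 106 108 110 111 104 107 108 107 110 107 110 105 106 103 108 113 112
  108 112]
 [104 107 104 104 110 111 104 104 104 107 105 106 108 105 106 109 108 109
  110 107]
 [111 106 107 103 106 106 108 108 106 105 108 107 107 107 105 108 106 124
  113 137]
 [107 107 108 106 106 103 108 108 105 106 106 105 105 109 104 106 110 129
  206 226]
 [107 106 105 104 110 107 105 105 108 108 103 118 144 109 109 107 106  95
  170 111]
 [105 106 105 103 103 106 108 108 105 105 135 239 227 203 140 110 109 151
  177  84]
 [107 107 107 106 107 104 104 106 112 196 228 225 226 226 226 202 139 195
   97 151]
 [102 106 107 109 106 109 108 106  95 151 224 229 226 224 224 225 226 158
  110 195]
 [109 107 102 106 108 108 107 105  98  88  94 159 224 228 227 224 224 124
  130 120]
 [108 109 108 104 103 109 110 108 107  84  96  87 101 183 225 225 227 218
   90 100]
 [112 111 114 111 109 109 107 107 111  95  96  88  96  87 108 196 225 227
  197 116]]
```

```bash
python3 -c "
from rig import *
print(observe()['time_s']);print(close_job())"
```

```text
34.9
the job is handed in; nothing more can be done
None
```

I did the job as asked and handed it in at 34.9 s. My last checks agreed, except for the items noted at the end.

- **Block:** I laid the thick block on the bed and slid it along the fence under the nose. The force rose when it met the fence. The last picture shows it in place: the corners I read off agree within about 1.5 px with where they should be.
- **Screw:** With the black four-pronged driver I turned it clockwise about 1.46 rad after taking up the play.
- **Nose:** It is hidden from both cameras, so I checked it by feel. I regripped the block end after the driver was back, lifted it about 1 mm and set it down again. The load and moment both gave about 1.9 N, which is about 1.6 mm of push. That is inside 1–4 mm, with an uncertainty of roughly ±0.4 mm.
- **Driver:** It stands upright in its stand, with its cap within 0.3 px of the start in both views.
- **Bystanders:** The picture areas I checked for the thin block, piston and bottle showed no changed pixels.

**What failed or disagreed:**
- My first grip closed empty: the fingertips sat about 25 mm further back along the tool than the stated offset. I measured this from the pictures and corrected for it.
- The jig position from the pictures was about 1.4 mm off in x, corrected when the block touched the fence.
- After the lift test the block may stand about 1 mm off the fence.
- I never measured the final screw angle from the pictures; the 1.46 rad comes from the tool's rotation.

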